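Put the tube racks back in their own section trays

TASK

The four racks of blood tubes have been put back in the wrong trays. Move each rack into the tray of the same colour as its tube caps, so that it stands flat on the tray's floor inside the rim; a tray holds only one rack, so use the empty grey tray to make room. Keep the racks upright all the way, and leave the specimen jar with the orange lid standing where it is.

Things in the scene. Friction and masses are not known exactly. Their poses are not given: they have to be found in the camera images.
- rack_purple_mid (a point): Centre of the rack with the purple caps: a black block 76 mm long (its x axis) x 50 mm wide (y) x 60 mm high (z up), 0.24 kg, holding six tubes fast in two rows of three, all with purple caps that stand 32 mm above the block's top (top of the caps 92 mm above its underside). A purple line on a paper label marks each short end. The point lies at the middle of the block, 30 mm above its underside. Grip the block across its 50 mm width, in its upper half.
- rack_red_mid (a point): Centre of the rack with the red caps: a black block 76 mm long (its x axis) x 50 mm wide (y) x 60 mm high (z up), 0.24 kg, holding five tubes fast in two rows of three, all with red caps that stand 32 mm above the block's top (top of the caps 92 mm above its underside). A red line on a paper label marks each short end. The point lies at the middle of the block, 30 mm above its underside. Grip the block across its 50 mm width, in its upper half.
- rack_green_mid (a point): Centre of the rack with the green caps: a black block 76 mm long (its x axis) x 50 mm wide (y) x 60 mm high (z up), 0.24 kg, holding six tubes fast in two rows of three, all with green caps that stand 32 mm above the block's top (top of the caps 92 mm above its underside). A green line on a paper label marks each short end. The point lies at the middle of the block, 30 mm above its underside. Grip the block across its 50 mm width, in its upper half.
- rack_yellow_mid (a point): Centre of the rack with the yellow caps: a black block 76 mm long (its x axis) x 50 mm wide (y) x 60 mm high (z up), 0.24 kg, holding five tubes fast in two rows of three, all with yellow caps that stand 32 mm above the block's top (top of the caps 92 mm above its underside). A yellow line on a paper label marks each short end. The point lies at the middle of the block, 30 mm above its underside. Grip the block across its 50 mm width, in its upper half.
- tray_purple: The purple tray, home of the rack with the purple caps; another rack stands in it at the start. Fixed to the bench, 116 mm long (x) x 90 mm wide (y) outside, 106 x 80 mm inside the rim; floor 3 mm thick, rim 5 mm wide and 10 mm high. Origin: centre of its underside, on the bench. It holds one rack, which fits with the most room when its length lies along the tray's.
- tray_red: The red tray, home of the rack with the red caps; another rack stands in it at the start. Fixed to the bench, 116 mm long (x) x 90 mm wide (y) outside, 106 x 80 mm inside the rim; floor 3 mm thick, rim 5 mm wide and 10 mm high. Origin: centre of its underside, on the bench. It holds one rack, which fits with the most room when its length lies along the tray's.
- tray_green: The green tray, home of the rack with the green caps; another rack stands in it at the start. Fixed to the bench, 116 mm long (x) x 90 mm wide (y) outside, 106 x 80 mm inside the rim; floor 3 mm thick, rim 5 mm wide and 10 mm high. Origin: centre of its underside, on the bench. It holds one rack, which fits with the most room when its length lies along the tray's.
- tray_yellow: The yellow tray, home of the rack with the yellow caps; another rack stands in it at the start. Fixed to the bench, 116 mm long (x) x 90 mm wide (y) outside, 106 x 80 mm inside the rim; floor 3 mm thick, rim 5 mm wide and 10 mm high. Origin: centre of its underside, on the bench. It holds one rack, which fits with the most room when its length lies along the tray's.
- tray_grey: The plain grey tray, the spare one, empty at the start. Fixed to the bench, 116 mm long (x) x 90 mm wide (y) outside, 106 x 80 mm inside the rim; floor 3 mm thick, rim 5 mm wide and 10 mm high. Origin: centre of its underside, on the bench. It holds one rack, which fits with the most room when its length lies along the tray's.
- specimen_jar_mid (a point): Centre of a patient's specimen jar standing loose among the trays: white, 64 mm across, 70 mm high, orange lid; the point lies 35 mm above the bench. It stays where it is.

How it is judged:
At the end, for the whole second after the job is handed in: Each of the four racks stands upright (within 5 degrees), released and at rest, flat on the floor of the tray of its own cap colour: its centre within 22 mm of the tray's centre seen from above (the rim leaves 13 to 15 mm of play each way) and 29 to 36 mm above the tray's underside (horizontal distance between rack_purple_mid and tray_purple below 0.022 m and z of rack_purple_mid in the frame of tray_purple between 0.029 and 0.036 m and angle between each of rack_purple_mid, rack_red_mid, rack_green_mid, rack_yellow_mid's own z axis and vertical below 0.08 rad and linear speed of each of rack_purple, rack_red, rack_green, rack_yellow below 0.02 m/s and horizontal distance between rack_red_mid and tray_red below 0.022 m and z of rack_red_mid in the frame of tray_red between 0.029 and 0.036 m and horizontal distance between rack_green_mid and tray_green below 0.022 m and z of rack_green_mid in the frame of tray_green between 0.029 and 0.036 m and horizontal distance between rack_yellow_mid and tray_yellow below 0.022 m and z of rack_yellow_mid in the frame of tray_yellow between 0.029 and 0.036 m); the robot touches nothing.
It fails at once if a rack is tipped by more than 35 degrees (angle between any of rack_purple_mid, rack_red_mid, rack_green_mid, rack_yellow_mid's own z axis and vertical above 0.6 rad).
It fails at once if the specimen jar is pushed more than 30 mm away or knocked over (distance of specimen_jar_mid from where it was at the start of the episode above 0.03 m or angle between specimen_jar_mid's own z axis and vertical above 0.6 rad).
It also fails if it takes over 136 s, if anything falls off the work surface, if the arm or the gripper's body presses on something with over 40 N, if the wrist force passes 120 N, or if a joint passes its speed limit or range.

ROBOT

A 6-joint arm with a two-finger parallel gripper is mounted at the origin on the work surface. World frame = base frame: x ahead of the robot, y to its left, z up, the work surface at z = 0. Lengths are in m, angles in rad, forces in N, time in s.
With the tool pointing down it reaches from about 0.325 to 0.9 m from the base axis. Payload 3.5 kg.
Tool frame: the origin (TCP) lies on the centre line of the jaws, within the pads' length; the fingertips stand 11 mm ahead of it and the grasp point (between the pads) lies 8 mm behind it; z points along the fingers, y is the line along which they close (so a half turn about z gives the same grasp; the last joint's range is limited). The gripper opens to 85 mm and grips with 20 to 120 N. Pads are 22 mm wide; open, the fingers measure 114 mm over their backs; the gripper's body (76 mm by 85 mm) begins 54 mm behind the grasp point. The pads swing forward as they close: fully open they stand 13 mm farther back than shut.
Start: joints at [-0.103, 0.276, -0.026, 1.268, 0, 1.467], TCP at [0.625, -0, 0.242] pointing down, gripper open.
Joint ranges: [-3.12, 3.12], [-0.85, 1.88], [-1.08, 1.24], [-1.95, 2.15], [-1.57, 1.53], [-3.14, 3.14]. Speed limits (rad/s): [2.57, 2.57, 3.14, 3.14, 3.14, 3.14].

INTERFACE

Orientations are given as a unit quaternion [x, y, z, w].
In Python, from station import bot, optics gives the robot as it stands.
- The arm moves only by the shell command python3 -m inch 'ROWS'. ROWS is JSON, one flat list of numbers, 7 for each row, row after row: the shift along the tool's x, y, z scaled (see below), then the turn, a rotation vector about the tool's x, y, z scaled (see below), then the closure, from -1 (fully open) to 1 (shut). A call has 1 to 12 rows; each row shifts and turns the commanded pose from where the row before left it, along the tool's axes as they then stand; what a row does not reach is not made up. The controller multiplies each number of a shift by 1000 mm and each number of a turn by 30 degrees. A row lasts 1/8 s, in which the tool goes at most 62.5 mm and 10.7 degrees, less where a joint would pass 70% of its speed; a pose out of reach is approached as far as the arm can. A call with a number of a shift or a turn outside -1 to 1 is refused whole. A call with a gripper value outside its range is refused whole. The fingers move at their own pace and stop on an object; the grip force is fixed at half the most. Time passes only in rows, so rows that do not move let the fingers close. It gives the time, the measured TCP pose, the force, the opening and the grip force at its end, in the units of the state.
- bot.read_state(): the state, without advancing time (a new reading comes with each control period).
- optics.read_camera(name): name is "scene" or "side" or "wrist"; returns (picture, depth): 384x512x3 uint8, red, green, blue; 384x512 float32, m along the optical axis (not along the pixel's ray), 0 where there is no reading.
- optics.camera_info(name): a dict with "fov_y" (degrees; the focal length in pixels is half the picture's height over the tangent of half this angle, whatever the lens; pixels are square), "cx", "cy" (the principal point, pixels), "k1" (the pictures are not rectified: a ray, as slopes to the right and down, at radius r is drawn at 1 + k1 r^2 times it, then the intrinsics apply), "pose" (4x4, takes a point from camera to world coordinates); the wrist camera has in their place "T_tool_cam" (4x4, takes a point from camera to tool coordinates, whose origin is the TCP and whose axes are the flange's). Camera axes: x right, y down, z forward; pixel columns grow to the right and rows downward; lengths in m; the calibration is good to about 2 mm. A picture is of the moment at which its call begins: read the wrist's pose just before it. camera_info takes no time and is no camera call.
- bot.hand_in(): hands the job in; it is judged then, once.
The state is a dict: "t": time; "qpos": joint angles; "qvel": joint speeds; "effort": joint torques, N m; "eef_pos": TCP position; "eef_rot": TCP orientation; "wrist_force": force on the tool from outside, world axes, zero at the start; "ft_torque": the same for the moment, N m; "opening": opening from 0.0 (shut) to 1.0 (fully open); "gripper_force": force on a finger pad.
Only numpy, scipy, OpenCV 4.12 (cv2) and the standard library are available. Lean on these libraries where they do the work, as an engineer would, in place of code of your own. Each camera call takes 0.05 s, during which the arm holds its last target. There are 200 camera calls.

## Working session

There is one attempt and no reset: what is moved stays moved. The work goes in short steps, Python scripts to look and compute and a shell command to move; the robot and the scene stay as the last step left them, time stands still between calls to the robot, and variables do not carry over. Pictures are saved under pics/ and viewed, at most 14 in all, crops included, and the job is handed in when it is done.

```bash
ls; mkdir -p pics; python3 - <<'E'
from station import bot, optics
import cv2,numpy as np
for n in("scene","side"):
    p,d=optics.read_camera(n); cv2.imwrite(f"pics/{n}0.png",p[:,:,::-1]); np.savez(f"{n}0.npz",p=p,d=d)
    print(n,optics.camera_info(n))
print(optics.camera_info("wrist"))
print(bot.read_state())
E
```

```text
pics
scene {'fov_y': 48.043843445020926, 'cx': 252.37130337634935, 'cy': 191.92415013847858, 'k1': -0.02028616827051425, 'pose': array([[-0.04782532,  0.81805848, -0.57314314,  1.23368579],
       [ 0.9988524 ,  0.03769045, -0.02955185,  0.03050567],
       [-0.00257312, -0.57389873, -0.81892223,  0.97037282],
       [ 0.        ,  0.        ,  0.        ,  1.        ]])}
side {'fov_y': 49.8869506982795, 'cx': 255.17574784817728, 'cy': 201.89451558365528, 'k1': -0.05314165913406312, 'pose': array([[ 0.99824611, -0.02740852,  0.05247354,  0.53117179],
       [-0.05800451, -0.63009528,  0.77434838, -0.82362954],
       [ 0.01183958, -0.77603396, -0.63057998,  0.74307585],
       [ 0.        ,  0.        ,  0.        ,  1.        ]])}
{'fov_y': 71.38280000156044, 'cx': 256.7589228812669, 'cy': 192.66031699844368, 'k1': -0.0017512749861289872, 'T_tool_cam': array([[ 2.28391957e-04, -9.49492455e-01, -3.13789780e-01,
         8.10672573e-02],
       [ 9.99999543e-01,  5.08013179e-04, -8.09340660e-04,
        -5.41976052e-04],
       [ 9.27872194e-04, -3.13789452e-01,  9.49492137e-01,
        -1.32909152e-01],
       [ 0.00000000e+00,  0.00000000e+00,  0.00000000e+00,
         1.00000000e+00]])}
{'t': 0.1, 'qpos': array([-1.03359132e-01,  2.77080517e-01, -2.77401953e-02,  1.26803734e+00,
        9.73257419e-06,  1.46739612e+00]), 'qvel': array([ 0.00072093, -0.00138997,  0.00412264,  0.00121655, -0.00181854,
       -0.00071675]), 'effort': array([ 8.02060767e-04, -4.46709216e+01,  2.96128178e+01,  8.47860065e-03,
       -4.56193129e-05,  5.66283830e-06]), 'eef_pos': array([6.24305271e-01, 9.03896842e-05, 2.41258549e-01]), 'eef_rot': array([ 7.07091888e-01,  7.07120922e-01, -6.46038787e-04, -8.03328916e-04]), 'wrist_force': array([0.91128663, 0.01522459, 0.64732438]), 'ft_torque': array([0.03277635, 0.02748783, 0.01308694]), 'gripper_force': 0.0, 'opening': 1.0013986332601048}
```

View pics/scene0.png

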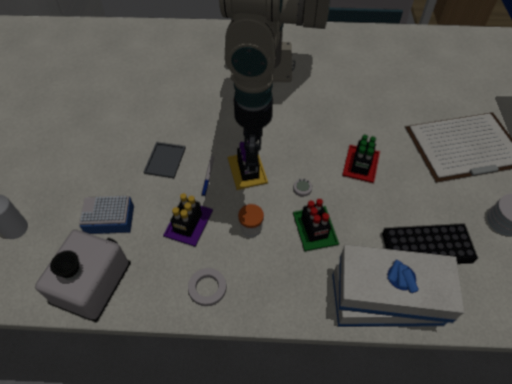

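View pics/side0.png

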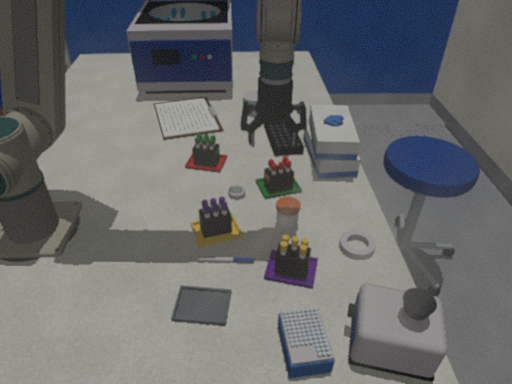

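The scene view shows the purple rack in the yellow tray (248,168), the yellow rack in the purple tray (187,222), the red rack in the green tray (316,228) and the green rack in the red tray (362,163). The grey tray is at (165,160) and the jar at (251,216). The side view agrees. So there are two swaps, six carries in all.

```bash
cat > h.py <<'E'
from station import bot, optics
import cv2, numpy as np
from scipy.spatial.transform import Rotation as R
def cloud(n, data=None):
    """picture, world points (HxWx3), valid mask"""
    s=bot.read_state(); i=optics.camera_info(n)
    p,d=data if data else optics.read_camera(n)
    f=192/np.tan(np.radians(i["fov_y"]/2)); K=np.array([[f,0,i["cx"]],[0,f,i["cy"]],[0,0,1]])
    g=np.stack(np.meshgrid(np.arange(512.),np.arange(384.)),-1).reshape(-1,1,2)
    u=cv2.undistortPoints(g,K,np.array([i["k1"],0,0,0])).reshape(384,512,2)
    P=np.dstack([u,np.ones(u.shape[:2])])*d[...,None]
    if n=="wrist":
        T=np.eye(4);T[:3,:3]=R.from_quat(s["eef_rot"]).as_matrix();T[:3,3]=s["eef_pos"];T=T@i["T_tool_cam"]
    else: T=i["pose"]
    return p,P@T[:3,:3].T+T[:3,3],d>0
def rect(xy):
    """centre, long, short, yaw of long side (deg, -90..90)"""
    (c,(w,h),a)=cv2.minAreaRect((xy*1000).astype(np.float32))
    if w<h: w,h,a=h,w,a+90
    return np.round(c,0),round(w),round(h),round((a+90)%180-90,1)
HUE=dict(red=[(0,6),(172,180)],orange=[(7,16)],yellow=[(18,34)],green=[(45,85)],purple=[(125,160)])
def cmask(p,c):
    h=cv2.cvtColor(p,cv2.COLOR_RGB2HSV); m=np.zeros(h.shape[:2],bool)
    for a,b in HUE[c]: m|=(h[...,0]>=a)&(h[...,0]<=b)&(h[...,1]>90)&(h[...,2]>40)
    return m
E
python3 - <<'E'
from h import *
C=[]
for n in("scene","side"):
    z=np.load(n+"0.npz"); C.append(cloud(n,(z["p"],z["d"])))
def big(m):
    k,l,s,_=cv2.connectedComponentsWithStats(m.astype(np.uint8)); return l==1+np.argmax(s[1:,4])
def ws(P): return (P[...,0]>.3)&(P[...,0]<.9)&(abs(P[...,1])<.45)
for c in("purple","red","green","yellow","orange"):
    for lo,hi in((.0,.02),(.06,.12)):
        A=[]
        for p,P,v in C:
            m=cmask(p,c)&v&ws(P)&(P[...,2]>lo-.006)&(P[...,2]<hi)
            if lo==0 and m.sum()>5: m=big(m)
            A.append(P[m]); 
            if m.sum()>4: print(c,lo,m.sum(),rect(P[m][:,:2]),np.round(np.percentile(P[m][:,2],[5,50,95]),3))
        A=np.vstack(A)
        if len(A)>4: print("   both",c,lo,rect(A[:,:2]))
# racks: everything standing above tray rim
A=np.vstack([P[v&ws(P)&(P[...,2]>.025)&(P[...,2]<.066)&(p.max(-1)<75)] for p,P,v in C])
for x,y in((.595,0),(.7,-.13),(.7,.14),(.56,.23)):
    B=A[np.hypot(A[:,0]-x,A[:,1]-y)<.065]
    if len(B)>4: print("rack",x,y,len(B),rect(B[:,:2]))
p,P,v=C[0]; print("grey",p[160,165],P[160,165]); p,P,v=C[1]; print(p[305,203],P[305,203])
E
```

```text
purple 0.0 420 (array([ 680., -171.]), 91, 84, 73.4) [0.003 0.007 0.014]
purple 0.0 516 (array([ 662., -170.]), 112, 89, -16.1) [0.    0.003 0.01 ]
   both purple 0.0 (array([ 664., -168.]), 115, 94, -16.8)
purple 0.06 35 (array([484., -24.]), 50, 29, 17.3) [0.089 0.094 0.095]
   both purple 0.06 (array([484., -24.]), 50, 29, 17.3)
red 0.0 526 (array([446., 301.]), 118, 89, -14.8) [0.004 0.008 0.015]
red 0.0 258 (array([447., 297.]), 115, 91, -14.4) [0.001 0.005 0.011]
   both red 0.0 (array([446., 299.]), 118, 94, -14.6)
red 0.06 270 (array([566., 226.]), 300, 62, -33.7) [0.068 0.096 0.1  ]
red 0.06 152 (array([665., 155.]), 57, 37, 16.8) [0.079 0.091 0.095]
   both red 0.06 (array([580., 244.]), 297, 69, -45.6)
green 0.0 443 (array([667., 162.]), 114, 88, 14.2) [0.004 0.008 0.015]
green 0.0 121 (array([644., 152.]), 89, 69, -74.5) [0.001 0.007 0.011]
   both green 0.0 (array([667., 160.]), 117, 91, 15.5)
green 0.06 116 (array([556., 263.]), 298, 39, -19.6) [0.09  0.097 0.1  ]
green 0.06 35 (array([448., 299.]), 55, 34, -19.2) [0.09  0.092 0.094]
   both green 0.06 (array([556., 263
[... 208 characters left out ...]
0, 94, 17.1)
yellow 0.06 295 (array([586., -95.]), 278, 56, -42.7) [0.067 0.095 0.099]
yellow 0.06 274 (array([ 599., -121.]), 229, 51, -37.5) [0.077 0.092 0.095]
   both yellow 0.06 (array([586., -97.]), 280, 58, -42.7)
   both orange 0.0 (array([473.,  89.]), 406, 159, -56.0)
orange 0.06 492 (array([611., 175.]), 431, 139, -59.7) [0.064 0.072 0.075]
orange 0.06 242 (array([671., -18.]), 335, 58, 87.1) [0.065 0.069 0.071]
   both orange 0.06 (array([638., 104.]), 571, 158, -64.2)
rack 0.7 -0.13 514 (array([ 666., -164.]), 76, 43, -17.1)
rack 0.7 0.14 683 (array([667., 158.]), 76, 57, 16.0)
grey [48 50 52] [ 0.45714312 -0.26203922  0.00505958]
[87 93 92] [ 0.45848234 -0.26466277  0.00211892]
```

```bash
python3 - <<'E'
from h import *
C=[]
for n in("scene","side"):
    z=np.load(n+"0.npz"); C.append(cloud(n,(z["p"],z["d"])))
for name,x,y in(("purple",.484,-.024),("yellow",.666,-.166),("red",.667,.158),("green",.447,.299)):
    for (lo,hi) in((.022,.067),(.085,.105)):
      A=np.vstack([P[v&(np.hypot(P[...,0]-x,P[...,1]-y)<.055)&(P[...,2]>lo)&(P[...,2]<hi)] for p,P,v in C])
      print(name,lo,len(A),rect(A[:,:2]))
    for p,P,v in C:
        A=P[v&(np.hypot(P[...,0]-x,P[...,1]-y)<.055)&(P[...,2]>.022)&(P[...,2]<.067)]
        print("    ",len(A),rect(A[:,:2]))
p,P,v=C[0];pj,q=p[216,251],P[216,251]; print("jar px",pj,q)
A=np.vstack([P[v&(np.hypot(P[...,0]-q[0],P[...,1]-q[1])<.06)&(P[...,2]>.055)&(P[...,2]<.09)] for p,P,v in C]); print("jar",rect(A[:,:2]))
G=[]
for (p,P,v),s in zip(C,((160,165),(305,203))):
    m=v&(np.hypot(P[...,0]-.457,P[...,1]+.263)<.085)&(abs(p.astype(int)-p[s]).max(-1)<30)&(p.max(-1)<(85 if s[0]==160 else 130))
    k,l,st,_=cv2.connectedComponentsWithStats(m.astype(np.uint8)); m=l==l[s]
    G.append(P[m]); print("grey",m.sum(),rect(P[m][:,:2]))
print(rect(np.vstack(G)[:,:2]))
E
```

```text
purple 0.022 809 (array([484., -22.]), 81, 54, 14.7)
purple 0.085 299 (array([483., -22.]), 59, 42, 15.5)
     232 (array([483., -20.]), 81, 50, 14.0)
     577 (array([483., -24.]), 77, 50, 14.7)
yellow 0.022 1226 (array([ 665., -169.]), 77, 54, -16.7)
yellow 0.085 485 (array([ 664., -169.]), 63, 41, -18.2)
     494 (array([ 665., -168.]), 77, 51, -17.0)
     732 (array([ 665., -171.]), 77, 52, -16.7)
red 0.022 927 (array([665., 157.]), 79, 57, 16.0)
red 0.085 391 (array([666., 158.]), 61, 41, 17.7)
     460 (array([666., 160.]), 76, 52, 16.9)
     467 (array([665., 156.]), 78, 54, 16.0)
green 0.022 720 (array([448., 299.]), 78, 55, -14.2)
green 0.085 332 (array([448., 298.]), 60, 44, -15.4)
     314 (array([449., 301.]), 78, 50, -14.9)
     406 (array([449., 298.]), 76, 53, -14.2)
jar px [101  50  22] [ 0.67663655 -0.00184908  0.07131954]
jar (array([672.,  -4.]), 66, 64, 48.7)
grey 1063 (array([ 456., -263.]), 119, 92, -7.5)
grey 1906 (array([ 456., -266.]), 116, 92, -8.5)
(array([ 456., -264.]), 119, 95, -7.8)
```

```bash
cat >> h.py <<'E'
def go(x,y,z,yaw):
    """print tool-frame shift (units, before turning) and turn about tool z (units) for TCP at x,y,z (m) with jaws across a rack of this yaw (deg)"""
    s=bot.read_state(); M=R.from_quat(s["eef_rot"]).as_matrix()
    d=M.T@(np.array([x,y,z])-s["eef_pos"])
    cur=np.degrees(np.arctan2(M[1,1],M[0,1])); dy=(yaw+90-cur+180)%360-180
    # tilt correction: rotation vector bringing tool z to straight down
    tilt=np.cross(M.T@[0,0,-1.],[0,0,1.])*-1
    print("shift",d.round(3),"turn z",round(-dy/30,2),"tilt fix",np.round(np.degrees(tilt)/30,3),"t",round(s["t"],1),"j",s["qpos"].round(2),"open",round(s["opening"],2),"F",s["wrist_force"].round(1))
E
python3 -m inch '[-0.012,-0.035,0,0,0,-0.35,-1, 0,0,0,0,0,-0.35,-1, 0,0,0,0,0,-0.35,-1]'; python3 -c "
from h import *
go(.484,-.023,.2,15)"
```

```text
t: 0.48
eef_pos: [0.5891, -0.0121, 0.2417]
eef_rot: [0.486, 0.874, -0.0, -0.001]
wrist_force: [1.1, -0.4, -0.4]
opening: 1.001
gripper_force: 0.0
shift [ 0.046 -0.095  0.042] turn z -2.44 tilt fix [-0.002 -0.002  0.   ] t 0.5 j [-0.13  0.21 -0.11  1.25  0.    0.89] open 1.0 F [ 1.1 -0.4 -0.4]
```

```bash
python3 -m inch '[0.015,-0.032,0.014,0,0,0,-1, 0.015,-0.032,0.014,0,0,0,-1, 0.016,-0.031,0.014,0,0,0,-1, 0,0,0,0,0,-0.35,-1, 0,0,0,0,0,-0.35,-1, 0,0,0,0,0,-0.35,-1, 0,0,0,0,0,-0.35,-1, 0,0,0,0,0,-0.35,-1, 0,0,0,0,0,-0.35,-1, 0,0,0,0,0,-0.34,-1, 0,0,0,0,0,0,-1]'; python3 -c "
from h import *
go(.484,-.023,.045,15)
p,P,v=cloud('wrist'); cv2.imwrite('pics/w1.png',p[:,:,::-1])
for lo,hi in((.022,.067),(.085,.105)):
  A=P[v&(np.hypot(P[...,0]-.484,P[...,1]+.023)<.055)&(P[...,2]>lo)&(P[...,2]<hi)]; print(len(A),rect(A[:,:2]))"
```

```text
t: 1.85
eef_pos: [0.4845, -0.0224, 0.1999]
eef_rot: [-0.127, 0.992, 0.0, -0.0]
wrist_force: [0.2, -0.1, 0.6]
opening: 0.998
gripper_force: 0.0
shift [ 0.001 -0.001  0.155] turn z -0.01 tilt fix [ 0.001 -0.002 -0.   ] t 1.9 j [-0.18  0.06 -0.38  1.13 -0.   -0.43] open 1.0 F [ 0.2 -0.1  0.6]
1759 (array([480., -22.]), 75, 50, 14.4)
1674 (array([481., -22.]), 61, 38, 15.1)
```

View pics/w1.png

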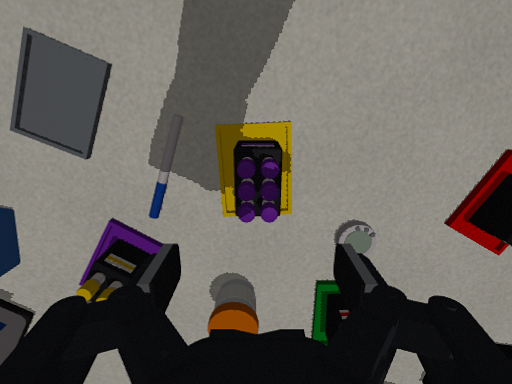

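The wrist view shows the purple rack at (258,185), centred between the jaw columns and aligned with them. I'll descend and close.

```bash
python3 -m inch '[0.003,0,0.035,0,0,0,-1, 0,0,0.035,0,0,0,-1, 0,0,0.035,0,0,0,-1, 0,0,0.03,0,0,0,-1, 0,0,0.02,0,0,0,-1, 0,0,0,0,0,0,-1, 0,0,0,0,0,0,1, 0,0,0,0,0,0,1, 0,0,0,0,0,0,1, 0,0,0,0,0,0,1, 0,0,0,0,0,0,1, 0,0,0,0,0,0,1]'; python3 -c "
from h import *
go(.482,-.023,.2,15)"
```

```text
t: 3.4
eef_pos: [0.4836, -0.0233, 0.0468]
eef_rot: [-0.128, 0.992, -0.0, 0.002]
wrist_force: [0.2, 0.7, 6.8]
opening: 0.571
gripper_force: 64.0
shift [ 0.001  0.001 -0.153] turn z -0.01 tilt fix [-0.002  0.006 -0.   ] t 3.4 j [-0.18  0.22 -0.56  0.79  0.   -0.44] open 0.57 F [0.2 0.7 6.8]
```

Gripped (opening 0.57 is about 49 mm). Lifting.

```bash
python3 -m inch '[0,0,-0.02,0,0,0,1, 0,0,-0.035,0,0,0,1, 0,0,-0.04,0,0,0,1, 0,0,-0.04,0,0,0,1, 0,0,-0.02,0,0,0,1, 0,0,0,0,0,0,1]'; python3 -c "
from h import *
go(.456,-.264,.2,-8)"
```

```text
t: 4.15
eef_pos: [0.4831, -0.0235, 0.2018]
eef_rot: [-0.128, 0.992, -0.001, 0.002]
wrist_force: [0.0, 0.0, -2.9]
opening: 0.572
gripper_force: 63.1
shift [ 0.087 -0.226  0.002] turn z 0.76 tilt fix [-0.003  0.006 -0.   ] t 4.2 j [-0.18  0.05 -0.38  1.13 -0.   -0.44] open 0.57 F [ 0.   0.  -2.9]
```

```bash
python3 -m inch '[0.007,-0.018,0,0,0,0,1, 0.014,-0.037,0,0,0,0,1, 0.016,-0.041,0,0,0,0,1, 0.016,-0.041,0,0,0,0,1, 0.016,-0.041,0,0,0,0,1, 0.012,-0.033,0,0,0,0,1, 0.006,-0.015,0,0,0,0.2,1, 0,0,0,0,0,0.3,1, 0,0,0,0,0,0.26,1, 0,0,0,0,0,0,1, 0,0,0,0,0,0,1]'; python3 -c "
from h import *
go(.456,-.264,.05,-8)"
```

```text
t: 5.52
eef_pos: [0.4546, -0.2633, 0.1991]
eef_rot: [0.07, 0.998, 0.001, -0.001]
wrist_force: [0.7, 0.1, -2.4]
opening: 0.569
gripper_force: 63.1
shift [-0.002 -0.001  0.149] turn z 0.0 tilt fix [ 0.002 -0.004 -0.   ] t 5.5 j [-0.65  0.13 -0.3   1.14 -0.   -0.51] open 0.57 F [ 0.7  0.1 -2.4]
```

```bash
python3 -m inch '[-0.001,0,0.03,0,0,0,1, 0,0,0.04,0,0,0,1, 0,0,0.04,0,0,0,1, 0,0,0.022,0,0,0,1, 0,0,0.012,0,0,0,1, 0,0,0.006,0,0,0,1, 0,0,0,0,0,0,1]'; python3 -c "
from h import *
go(.456,-.264,.0468,-8)"
```

```text
t: 6.4
eef_pos: [0.4567, -0.2643, 0.0507]
eef_rot: [0.07, 0.998, -0.0, 0.0]
wrist_force: [0.3, -0.2, -3.1]
opening: 0.572
gripper_force: 63.1
shift [0.001 0.    0.004] turn z -0.0 tilt fix [-0.001  0.001 -0.   ] t 6.4 j [-0.65  0.29 -0.46  0.82 -0.   -0.51] open 0.57 F [ 0.3 -0.2 -3.1]
```

```bash
python3 -m inch '[0,0,0.003,0,0,0,1, 0,0,0,0,0,0,1, 0,0,0,0,0,0,-1, 0,0,0,0,0,0,-1, 0,0,0,0,0,0,-1, 0,0,0,0,0,0,-1, 0,0,0,0,0,0,-1, 0,0,-0.03,0,0,0,-1, 0,0,-0.04,0,0,0,-1, 0,0,-0.04,0,0,0,-1, 0,0,-0.04,0,0,0,-1, 0,0,0,0,0,0,-1]'; python3 -c "
from h import *
p,P,v=cloud('wrist')
A=P[v&(np.hypot(P[...,0]-.456,P[...,1]+.264)<.055)&(P[...,2]>.022)&(P[...,2]<.07)]; print(len(A),rect(A[:,:2]),A[:,2].max(),P[v&(np.hypot(P[...,0]-.456,P[...,1]+.264)<.055)][:,2].max())
go(.665,-.169,.2,-17)"
```

```text
t: 7.9
eef_pos: [0.4586, -0.2658, 0.2013]
eef_rot: [0.071, 0.997, -0.002, 0.003]
wrist_force: [0.6, 0.4, -0.9]
opening: 0.996
gripper_force: 0.0
1777 (array([ 454., -264.]), 76, 50, -8.1) 0.06984779884090087 0.2902608202456143
shift [-0.192  0.124 -0.001] turn z 0.3 tilt fix [-0.004  0.007 -0.   ] t 8.0 j [-0.65  0.13 -0.3   1.14 -0.   -0.51] open 1.0 F [0.8 0.4 0.2]
```

```bash
python3 -m inch '[-0.032,0.021,0,0,0,0,-1, -0.032,0.021,0,0,0,0,-1, -0.032,0.021,0,0,0,0,-1, -0.032,0.021,0,0,0,0,-1, -0.032,0.02,0,0,0,0,-1, -0.032,0.02,0,0,0,0.3,-1, 0,0,0,0,0,0,-1, 0,0,0,0,0,0,-1]'; python3 -c "
from h import *
p,P,v=cloud('wrist')
A=P[v&(np.hypot(P[...,0]-.665,P[...,1]+.169)<.055)&(P[...,2]>.022)&(P[...,2]<.07)]; print(len(A),rect(A[:,:2]))
go(.664,-.169,.047,-17)"
```

```text
t: 8.95
eef_pos: [0.6624, -0.168, 0.1954]
eef_rot: [0.148, 0.989, 0.0, -0.002]
wrist_force: [-0.4, -0.3, 0.3]
opening: 1.003
gripper_force: 0.0
2142 (array([ 663., -169.]), 76, 50, -16.8)
shift [-0.002 -0.     0.149] turn z -0.0 tilt fix [-0.    -0.006  0.   ] t 9.0 j [-0.34  0.41  0.05  1.22 -0.   -0.05] open 1.0 F [0.1 0.  0.5]
```

```bash
python3 -m inch '[-0.001,0,0.035,0,0,0,-1, 0,0,0.035,0,0,0,-1, 0,0,0.035,0,0,0,-1, 0,0,0.025,0,0,0,-1, 0,0,0.018,0,0,0,-1, 0,0,0,0,0,0,-1, 0,0,0,0,0,0,1, 0,0,0,0,0,0,1, 0,0,0,0,0,0,1, 0,0,0,0,0,0,1, 0,0,0,0,0,0,1, 0,0,0,0,0,0,1]'; python3 -m inch '[0,0,-0.02,0,0,0,1, 0,0,-0.035,0,0,0,1, 0,0,-0.04,0,0,0,1, 0,0,-0.04,0,0,0,1, 0,0,-0.02,0,0,0,1, 0,0,0,0,0,0,1]'; python3 -c "
from h import *
go(.483,-.025,.2,17)"
```

```text
t: 10.5
eef_pos: [0.6662, -0.1693, 0.0513]
eef_rot: [0.149, 0.989, -0.0, 0.002]
wrist_force: [-1.0, -0.4, 6.2]
opening: 0.577
gripper_force: 64.3
t: 11.25
eef_pos: [0.6659, -0.1688, 0.207]
eef_rot: [0.149, 0.989, -0.0, 0.002]
wrist_force: [0.3, -0.2, -2.7]
opening: 0.57
gripper_force: 63.4
shift [0.217 0.084 0.006] turn z -1.14 tilt fix [-0.     0.008 -0.   ] t 11.2 j [-0.34  0.4   0.07  1.24  0.   -0.04] open 0.57 F [ 0.3 -0.2 -2.7]
```

```bash
python3 -m inch '[0.018,0.007,0,0,0,0,1, 0.036,0.014,0,0,0,0,1, 0.04,0.0155,0,0,0,0,1, 0.04,0.0155,0,0,0,0,1, 0.04,0.0155,0,0,0,0,1, 0.03,0.0115,0,0,0,0,1, 0.013,0.005,0,0,0,-0.24,1, 0,0,0,0,0,-0.3,1, 0,0,0,0,0,-0.3,1, 0,0,0,0,0,-0.3,1, 0,0,0,0,0,0,1, 0,0,0,0,0,0,1]'; python3 -c "
from h import *
go(.483,-.024,.0513,17)"
```

```text
t: 12.75
eef_pos: [0.4813, -0.0243, 0.2034]
eef_rot: [-0.148, 0.989, 0.0, -0.001]
wrist_force: [0.2, -0.3, -2.5]
opening: 0.57
gripper_force: 63.3
shift [-0.002 -0.     0.152] turn z -0.0 tilt fix [ 0.002 -0.003 -0.   ] t 12.8 j [-0.18  0.05 -0.38  1.14  0.   -0.48] open 0.57 F [ 0.2 -0.3 -2.5]
```

```bash
python3 -m inch '[0,0,0.03,0,0,0,1, 0,0,0.04,0,0,0,1, 0,0,0.04,0,0,0,1, 0,0,0.022,0,0,0,1, 0,0,0.012,0,0,0,1, 0,0,0.006,0,0,0,1, 0,0,0.002,0,0,0,1, 0,0,0,0,0,0,1]';  python3 -m inch '[0,0,0,0,0,0,-1, 0,0,0,0,0,0,-1, 0,0,0,0,0,0,-1, 0,0,0,0,0,0,-1, 0,0,0,0,0,0,-1, 0,0,-0.03,0,0,0,-1, 0,0,-0.04,0,0,0,-1, 0,0,-0.04,0,0,0,-1, 0,0,-0.04,0,0,0,-1, 0,0,0,0,0,0,-1, 0,0,0,0,0,0,-1]'; python3 -c "
from h import *
p,P,v=cloud('wrist')
A=P[v&(np.hypot(P[...,0]-.483,P[...,1]+.025)<.055)&(P[...,2]>.022)&(P[...,2]<.07)]; print(len(A),rect(A[:,:2]))
go(.454,-.264,.2,-8)"
```

```text
t: 13.75
eef_pos: [0.4829, -0.0246, 0.0531]
eef_rot: [-0.149, 0.989, -0.0, 0.001]
wrist_force: [0.1, 0.5, -3.3]
opening: 0.57
gripper_force: 63.2
t: 15.12
eef_pos: [0.4816, -0.0244, 0.2017]
eef_rot: [-0.149, 0.989, 0.0, -0.0]
wrist_force: [0.6, 0.4, -1.1]
opening: 1.002
gripper_force: 0.0
2068 (array([480., -25.]), 76, 50, 17.6)
shift [ 0.096 -0.221  0.001] turn z 0.84 tilt fix [ 0.002 -0.004 -0.   ] t 15.2 j [-0.18  0.05 -0.38  1.14  0.   -0.48] open 1.0 F [-0.5  0.1  0.8]
```

Yellow rack home. Back to the purple one.

```bash
python3 -m inch '[0.016,-0.037,0,0,0,0,-1, 0.016,-0.037,0,0,0,0,-1, 0.016,-0.037,0,0,0,0,-1, 0.016,-0.037,0,0,0,0,-1, 0.016,-0.037,0,0,0,0,-1, 0.016,-0.036,0,0,0,0.24,-1, 0,0,0,0,0,0.3,-1, 0,0,0,0,0,0.3,-1, 0,0,0,0,0,0,-1, 0,0,0,0,0,0,-1]'; python3 -c "
from h import *
go(.454,-.264,.047,-8)"
```

```text
t: 16.42
eef_pos: [0.4547, -0.2634, 0.2012]
eef_rot: [0.069, 0.998, 0.001, -0.001]
wrist_force: [-0.0, -0.7, -0.8]
opening: 1.004
gripper_force: 0.0
shift [ 0.    -0.001  0.154] turn z 0.0 tilt fix [ 0.002 -0.004 -0.   ] t 16.4 j [-0.65  0.13 -0.3   1.15 -0.   -0.51] open 1.0 F [-0.  -0.7 -0.8]
```

```bash
python3 -m inch '[0,0,0.035,0,0,0,-1, 0,0,0.035,0,0,0,-1, 0,0,0.035,0,0,0,-1, 0,0,0.03,0,0,0,-1, 0,0,0.017,0,0,0,-1, 0,0,0,0,0,0,-1, 0,0,0,0,0,0,1, 0,0,0,0,0,0,1, 0,0,0,0,0,0,1, 0,0,0,0,0,0,1, 0,0,0,0,0,0,1, 0,0,0,0,0,0,1]'; python3 -m inch '[0,0,-0.02,0,0,0,1, 0,0,-0.035,0,0,0,1, 0,0,-0.04,0,0,0,1, 0,0,-0.04,0,0,0,1, 0,0,-0.02,0,0,0,1, 0,0,0,0,0,0,1]'; python3 -c "
from h import *
go(.665,-.169,.2,-17)"
```

```text
t: 17.92
eef_pos: [0.4567, -0.2648, 0.052]
eef_rot: [0.071, 0.998, -0.001, 0.002]
wrist_force: [0.9, 0.6, 6.2]
opening: 0.572
gripper_force: 63.9
t: 18.68
eef_pos: [0.4562, -0.2647, 0.2069]
eef_rot: [0.071, 0.998, -0.001, 0.002]
wrist_force: [0.1, -0.4, -2.6]
opening: 0.568
gripper_force: 63.1
shift [-0.193  0.124  0.007] turn z 0.3 tilt fix [-0.004  0.006 -0.   ] t 18.7 j [-0.65  0.12 -0.29  1.15 -0.   -0.51] open 0.57 F [ 0.1 -0.4 -2.6]
```

```bash
python3 -m inch '[-0.016,0.01,0,0,0,0,1, -0.032,0.021,0,0,0,0,1, -0.036,0.023,0,0,0,0,1, -0.036,0.023,0,0,0,0,1, -0.036,0.023,0,0,0,0,1, -0.026,0.017,0,0,0,0,1, -0.013,0.008,0,0,0,0.15,1, 0,0,0,0,0,0.15,1, 0,0,0,0,0,0,1, 0,0,0,0,0,0,1]'; python3 -c "
from h import *
go(.666,-.169,.052,-17)"
```

```text
t: 19.92
eef_pos: [0.6655, -0.1671, 0.2038]
eef_rot: [0.148, 0.989, 0.0, -0.001]
wrist_force: [-0.6, 0.1, -2.4]
opening: 0.57
gripper_force: 63.0
shift [-0.001 -0.002  0.152] turn z -0.0 tilt fix [ 0.    -0.004 -0.   ] t 19.9 j [-0.34  0.41  0.07  1.24  0.   -0.04] open 0.57 F [-0.6  0.1 -2.4]
```

```bash
python3 -m inch '[0,-0.001,0.03,0,0,0,1, 0,0,0.04,0,0,0,1, 0,0,0.04,0,0,0,1, 0,0,0.022,0,0,0,1, 0,0,0.012,0,0,0,1, 0,0,0.006,0,0,0,1, 0,0,0.002,0,0,0,1, 0,0,0,0,0,0,1]';  python3 -m inch '[0,0,0,0,0,0,-1, 0,0,0,0,0,0,-1, 0,0,0,0,0,0,-1, 0,0,0,0,0,0,-1, 0,0,0,0,0,0,-1, 0,0,-0.03,0,0,0,-1, 0,0,-0.04,0,0,0,-1, 0,0,-0.04,0,0,0,-1, 0,0,-0.04,0,0,0,-1, 0,0,0,0,0,0,-1, 0,0,0,0,0,0,-1]'; python3 -c "
from h import *
p,P,v=cloud('wrist')
A=P[v&(np.hypot(P[...,0]-.665,P[...,1]+.169)<.055)&(P[...,2]>.022)&(P[...,2]<.07)]; print(len(A),rect(A[:,:2]))
go(.666,.158,.2,16)"
```

```text
t: 20.92
eef_pos: [0.6664, -0.1689, 0.0544]
eef_rot: [0.149, 0.989, -0.0, 0.001]
wrist_force: [0.2, 0.1, -2.9]
opening: 0.569
gripper_force: 62.9
t: 22.3
eef_pos: [0.6653, -0.1685, 0.2029]
eef_rot: [0.149, 0.989, 0.0, -0.0]
wrist_force: [-0.6, 0.2, -0.4]
opening: 0.998
gripper_force: 0.0
1750 (array([ 664., -168.]), 75, 50, -17.0)
shift [0.095 0.312 0.002] turn z -1.1 tilt fix [ 0.    -0.005 -0.   ] t 22.4 j [-0.34  0.41  0.07  1.23  0.   -0.04] open 1.0 F [-0.5  0.6 -0.5]
```

```bash
python3 -m inch '[0.012,0.039,0,0,0,0,-1, 0.012,0.039,0,0,0,0,-1, 0.012,0.039,0,0,0,0,-1, 0.012,0.039,0,0,0,0,-1, 0.012,0.039,0,0,0,0,-1, 0.012,0.039,0,0,0,0,-1, 0.012,0.039,0,0,0,0,-1, 0.011,0.039,0,0,0,-0.2,-1, 0,0,0,0,0,-0.3,-1, 0,0,0,0,0,-0.3,-1, 0,0,0,0,0,-0.3,-1, 0,0,0,0,0,0,-1]'; python3 -c "
from h import *
p,P,v=cloud('wrist')
A=P[v&(np.hypot(P[...,0]-.666,P[...,1]-.158)<.055)&(P[...,2]>.022)&(P[...,2]<.07)]; print(len(A),rect(A[:,:2]))
go(.665,.158,.047,16)"
```

```text
t: 23.85
eef_pos: [0.6654, 0.1574, 0.2012]
eef_rot: [-0.137, 0.991, 0.0, -0.002]
wrist_force: [-0.9, -0.4, 0.6]
opening: 1.001
gripper_force: 0.0
2053 (array([664., 158.]), 75, 49, 17.3)
shift [-0.     0.001  0.155] turn z -0.01 tilt fix [ 0.001 -0.006 -0.   ] t 23.9 j [ 0.14  0.4   0.06  1.23  0.   -0.14] open 1.0 F [0.1 0.2 0.2]
```

```bash
python3 -m inch '[0,0.001,0.035,0,0,-0.03,-1, 0,0,0.035,0,0,0,-1, 0,0,0.035,0,0,0,-1, 0,0,0.03,0,0,0,-1, 0,0,0.018,0,0,0,-1, 0,0,0,0,0,0,-1, 0,0,0,0,0,0,1, 0,0,0,0,0,0,1, 0,0,0,0,0,0,1, 0,0,0,0,0,0,1, 0,0,0,0,0,0,1, 0,0,0,0,0,0,1]'; python3 -m inch '[0,0,-0.02,0,0,0,1, 0,0,-0.035,0,0,0,1, 0,0,-0.04,0,0,0,1, 0,0,-0.04,0,0,0,1, 0,0,-0.02,0,0,0,1, 0,0,0,0,0,0,1]'; python3 -c "
from h import *
go(.456,-.264,.2,-8)"
```

```text
t: 25.4
eef_pos: [0.668, 0.1589, 0.0524]
eef_rot: [-0.146, 0.989, 0.0, 0.002]
wrist_force: [0.3, 1.1, 6.1]
opening: 0.571
gripper_force: 65.1
t: 26.15
eef_pos: [0.6674, 0.1586, 0.2082]
eef_rot: [-0.146, 0.989, -0.0, 0.002]
wrist_force: [0.3, 0.4, -1.7]
opening: 0.569
gripper_force: 64.3
shift [ 0.325 -0.343  0.007] turn z 0.83 tilt fix [-0.002  0.008 -0.   ] t 26.1 j [ 0.14  0.4   0.07  1.24 -0.   -0.15] open 0.57 F [ 0.3  0.4 -1.7]
```

```bash
python3 -m inch '[0.015,-0.016,0,0,0,0,1, 0.0315,-0.0333,0,0,0,0,1, 0.0315,-0.0333,0,0,0,0,1, 0.0315,-0.0333,0,0,0,0,1, 0.0315,-0.0333,0,0,0,0,1, 0.0315,-0.0333,0,0,0,0,1, 0.0315,-0.0333,0,0,0,0,1, 0.0315,-0.0333,0,0,0,0,1, 0.0315,-0.0333,0,0,0,0,1, 0.0315,-0.0333,0,0,0,0,1, 0.0165,-0.0175,0,0,0,0,1, 0.01,-0.01,0,0,0,0,1]'; python3 -m inch '[0,0,0,0,0,0.23,1, 0,0,0,0,0,0.3,1, 0,0,0,0,0,0.3,1, 0,0,0,0,0,0,1, 0,0,0,0,0,0,1]'; python3 -c "
from h import *
go(.458,-.264,.0525,-8)"
```

```text
t: 27.65
eef_pos: [0.4518, -0.2645, 0.2037]
eef_rot: [-0.145, 0.989, 0.001, -0.001]
wrist_force: [-0.0, -0.2, -2.2]
opening: 0.568
gripper_force: 64.3
t: 28.28
eef_pos: [0.4539, -0.2635, 0.2048]
eef_rot: [0.069, 0.998, 0.0, -0.001]
wrist_force: [0.2, -0.2, -2.1]
opening: 0.571
gripper_force: 64.3
shift [-0.004  0.     0.152] turn z 0.0 tilt fix [ 0.001 -0.002 -0.   ] t 28.3 j [-0.65  0.12 -0.3   1.15 -0.   -0.51] open 0.57 F [ 0.2 -0.2 -2.1]
```

```bash
python3 -m inch '[-0.003,0,0.03,0,0,0,1, 0,0,0.04,0,0,0,1, 0,0,0.04,0,0,0,1, 0,0,0.022,0,0,0,1, 0,0,0.012,0,0,0,1, 0,0,0.006,0,0,0,1, 0,0,0.002,0,0,0,1, 0,0,0,0,0,0,1]';  python3 -m inch '[0,0,0,0,0,0,-1, 0,0,0,0,0,0,-1, 0,0,0,0,0,0,-1, 0,0,0,0,0,0,-1, 0,0,0,0,0,0,-1, 0,0,-0.03,0,0,0,-1, 0,0,-0.04,0,0,0,-1, 0,0,-0.04,0,0,0,-1, 0,0,-0.04,0,0,0,-1, 0,0,0,0,0,0,-1, 0,0,0,0,0,0,-1]'; python3 -c "
from h import *
p,P,v=cloud('wrist')
A=P[v&(np.hypot(P[...,0]-.456,P[...,1]+.264)<.055)&(P[...,2]>.022)&(P[...,2]<.07)]; print(len(A),rect(A[:,:2]))
go(.448,.299,.2,-15)"
```

```text
t: 29.28
eef_pos: [0.458, -0.2649, 0.0541]
eef_rot: [0.071, 0.998, -0.0, 0.001]
wrist_force: [0.7, 0.5, -2.7]
opening: 0.576
gripper_force: 64.3
t: 30.65
eef_pos: [0.457, -0.2642, 0.2027]
eef_rot: [0.071, 0.998, 0.0, -0.0]
wrist_force: [-0.1, 0.0, -0.5]
opening: 1.0
gripper_force: 0.0
2053 (array([ 454., -264.]), 76, 50, -7.8)
shift [0.088 0.556 0.003] turn z 0.23 tilt fix [ 0.002 -0.004 -0.   ] t 30.7 j [-0.65  0.13 -0.29  1.15  0.   -0.51] open 1.0 F [-0.3  0.3  0. ]
```

```bash
python3 -m inch '[0.007,0.046,0,0,0,0,-1, 0.007,0.046,0,0,0,0,-1, 0.007,0.046,0,0,0,0,-1, 0.007,0.046,0,0,0,0,-1, 0.007,0.046,0,0,0,0,-1, 0.007,0.046,0,0,0,0,-1, 0.007,0.046,0,0,0,0,-1, 0.008,0.047,0,0,0,0,-1, 0.008,0.047,0,0,0,0,-1, 0.008,0.047,0,0,0,0,-1, 0.008,0.047,0,0,0,0,-1, 0.007,0.046,0,0,0,0.23,-1]'; python3 -m inch '[0,0,0,0,0,0,-1, 0,0,0,0,0,0,-1]'; python3 -c "
from h import *
p,P,v=cloud('wrist')
A=P[v&(np.hypot(P[...,0]-.448,P[...,1]-.299)<.055)&(P[...,2]>.022)&(P[...,2]<.07)]; print(len(A),rect(A[:,:2]))
go(.447,.299,.047,-15)"
```

```text
t: 32.2
eef_pos: [0.4471, 0.2994, 0.2012]
eef_rot: [0.132, 0.991, -0.001, -0.001]
wrist_force: [0.3, -0.8, -0.1]
opening: 0.998
gripper_force: 0.0
t: 32.45
eef_pos: [0.4475, 0.2976, 0.2017]
eef_rot: [0.13, 0.992, -0.001, -0.001]
wrist_force: [-0.0, 0.3, 0.2]
opening: 0.999
gripper_force: 0.0
1771 (array([446., 300.]), 75, 50, -14.9)
shift [0.001 0.002 0.155] turn z -0.0 tilt fix [-0.004 -0.004  0.   ] t 32.5 j [ 0.47  0.15 -0.27  1.15 -0.    0.73] open 1.0 F [-0.3 -0.4  0.1]
```

```bash
python3 -m inch '[0.001,0.002,0.035,0,0,0,-1, 0,0,0.035,0,0,0,-1, 0,0,0.035,0,0,0,-1, 0,0,0.03,0,0,0,-1, 0,0,0.018,0,0,0,-1, 0,0,0,0,0,0,-1, 0,0,0,0,0,0,1, 0,0,0,0,0,0,1, 0,0,0,0,0,0,1, 0,0,0,0,0,0,1, 0,0,0,0,0,0,1, 0,0,0,0,0,0,1]'; python3 -m inch '[0,0,-0.02,0,0,0,1, 0,0,-0.035,0,0,0,1, 0,0,-0.04,0,0,0,1, 0,0,-0.04,0,0,0,1, 0,0,-0.02,0,0,0,1, 0,0,0,0,0,0,1]'; python3 -c "
from h import *
go(.668,.16,.2,15.5)"
```

```text
t: 34.0
eef_pos: [0.4495, 0.3011, 0.0519]
eef_rot: [0.131, 0.991, 0.001, 0.001]
wrist_force: [0.8, -1.3, 6.7]
opening: 0.568
gripper_force: 64.8
t: 34.75
eef_pos: [0.4491, 0.3013, 0.207]
eef_rot: [0.13, 0.991, 0.001, 0.001]
wrist_force: [0.7, -0.4, -1.2]
opening: 0.567
gripper_force: 64.0
shift [-0.248 -0.08   0.007] turn z -1.02 tilt fix [ 0.005  0.005 -0.   ] t 34.8 j [ 0.47  0.15 -0.26  1.16  0.    0.73] open 0.57 F [ 0.7 -0.4 -1.2]
```

```bash
python3 -m inch '[-0.018,-0.006,0,0,0,0,1, -0.036,-0.0115,0,0,0,0,1, -0.042,-0.0135,0,0,0,0,1, -0.042,-0.0135,0,0,0,0,1, -0.042,-0.0135,0,0,0,0,1, -0.036,-0.0115,0,0,0,0,1, -0.021,-0.0065,0,0,0,-0.12,1, -0.011,-0.004,0,0,0,-0.3,1, 0,0,0,0,0,-0.3,1, 0,0,0,0,0,-0.3,1, 0,0,0,0,0,0,1, 0,0,0,0,0,0,1]'; python3 -c "
from h import *
go(.668,.16,.0525,15.5)"
```

```text
t: 36.25
eef_pos: [0.667, 0.1591, 0.2038]
eef_rot: [-0.134, 0.991, -0.0, -0.001]
wrist_force: [-0.2, 0.4, -2.8]
opening: 0.571
gripper_force: 63.9
shift [-0.001  0.001  0.151] turn z -0.0 tilt fix [ 0.    -0.004 -0.   ] t 36.2 j [ 0.14  0.4   0.07  1.24 -0.   -0.13] open 0.57 F [-0.2  0.4 -2.8]
```

```bash
python3 -m inch '[0,0,0.03,0,0,0,1, 0,0,0.04,0,0,0,1, 0,0,0.04,0,0,0,1, 0,0,0.022,0,0,0,1, 0,0,0.012,0,0,0,1, 0,0,0.005,0,0,0,1, 0,0,0.002,0,0,0,1, 0,0,0,0,0,0,1]';  python3 -m inch '[0,0,0,0,0,0,-1, 0,0,0,0,0,0,-1, 0,0,0,0,0,0,-1, 0,0,0,0,0,0,-1, 0,0,0,0,0,0,-1, 0,0,-0.03,0,0,0,-1, 0,0,-0.04,0,0,0,-1, 0,0,-0.04,0,0,0,-1, 0,0,-0.04,0,0,0,-1, 0,0,0,0,0,0,-1, 0,0,0,0,0,0,-1]'; python3 -c "
from h import *
p,P,v=cloud('wrist')
A=P[v&(np.hypot(P[...,0]-.667,P[...,1]-.16)<.055)&(P[...,2]>.022)&(P[...,2]<.07)]; print(len(A),rect(A[:,:2]))
go(.455,-.264,.2,-8)"
```

```text
t: 37.25
eef_pos: [0.6682, 0.1599, 0.0554]
eef_rot: [-0.136, 0.991, 0.0, 0.001]
wrist_force: [-0.7, 0.4, -1.5]
opening: 0.571
gripper_force: 63.9
t: 38.62
eef_pos: [0.667, 0.1597, 0.2039]
eef_rot: [-0.136, 0.991, 0.0, -0.0]
wrist_force: [0.8, -0.2, -0.8]
opening: 1.002
gripper_force: 0.0
1735 (array([665., 159.]), 75, 50, 15.8)
shift [ 0.318 -0.351  0.004] turn z 0.79 tilt fix [ 0.001 -0.005 -0.   ] t 38.7 j [ 0.14  0.4   0.07  1.24 -0.   -0.13] open 1.0 F [-0.1  0.1 -0.2]
```

```bash
python3 -m inch '[0.0265,-0.029,0,0,0,0,-1, 0.0265,-0.029,0,0,0,0,-1, 0.0265,-0.029,0,0,0,0,-1, 0.0265,-0.029,0,0,0,0,-1, 0.0265,-0.029,0,0,0,0,-1, 0.0265,-0.029,0,0,0,0,-1, 0.0265,-0.029,0,0,0,0,-1, 0.0265,-0.029,0,0,0,0,-1, 0.0265,-0.029,0,0,0,0,-1, 0.0265,-0.03,0,0,0,0,-1, 0.0265,-0.03,0,0,0,0,-1, 0.0265,-0.03,0,0,0,0,-1]'; python3 -m inch '[0,0,0,0,0,0.25,-1, 0,0,0,0,0,0.27,-1, 0,0,0,0,0,0.27,-1, 0,0,0,0,0,0,-1, 0,0,0,0,0,0,-1]'; python3 -c "
from h import *
go(.455,-.264,.047,-8)"
```

```text
t: 40.17
eef_pos: [0.4537, -0.2641, 0.2024]
eef_rot: [-0.136, 0.991, 0.001, -0.001]
wrist_force: [0.1, 0.3, 0.2]
opening: 1.001
gripper_force: 0.0
t: 40.8
eef_pos: [0.4549, -0.2634, 0.2033]
eef_rot: [0.07, 0.998, 0.001, -0.001]
wrist_force: [0.1, -0.0, 1.2]
opening: 0.999
gripper_force: 0.0
shift [-0.    -0.001  0.156] turn z 0.0 tilt fix [ 0.002 -0.003 -0.   ] t 40.8 j [-0.65  0.13 -0.3   1.15  0.   -0.51] open 1.0 F [ 0.1 -0.   1.2]
```

```bash
python3 -m inch '[0,0,0.035,0,0,0,-1, 0,0,0.035,0,0,0,-1, 0,0,0.035,0,0,0,-1, 0,0,0.03,0,0,0,-1, 0,0,0.019,0,0,0,-1, 0,0,0,0,0,0,-1, 0,0,0,0,0,0,1, 0,0,0,0,0,0,1, 0,0,0,0,0,0,1, 0,0,0,0,0,0,1, 0,0,0,0,0,0,1, 0,0,0,0,0,0,1]'; python3 -m inch '[0,0,-0.02,0,0,0,1, 0,0,-0.035,0,0,0,1, 0,0,-0.04,0,0,0,1, 0,0,-0.04,0,0,0,1, 0,0,-0.02,0,0,0,1, 0,0,0,0,0,0,1]'; python3 -c "
from h import *
go(.448,.299,.2,-14.5)"
```

```text
t: 42.3
eef_pos: [0.4567, -0.2649, 0.0518]
eef_rot: [0.071, 0.998, -0.001, 0.001]
wrist_force: [-0.3, -0.4, 5.7]
opening: 0.569
gripper_force: 63.9
t: 43.05
eef_pos: [0.4562, -0.2643, 0.2067]
eef_rot: [0.071, 0.998, -0.001, 0.001]
wrist_force: [-0.0, -1.4, -2.8]
opening: 0.571
gripper_force: 63.0
shift [0.087 0.557 0.006] turn z 0.21 tilt fix [-0.003  0.005 -0.   ] t 43.0 j [-0.65  0.12 -0.29  1.15  0.   -0.51] open 0.57 F [-0.  -1.4 -2.8]
```

```bash
python3 -m inch '[0.003,0.02,0,0,0,0,1, 0.006,0.04,0,0,0,0,1, 0.0075,0.048,0,0,0,0,1, 0.0075,0.048,0,0,0,0,1, 0.0075,0.048,0,0,0,0,1, 0.0075,0.048,0,0,0,0,1, 0.0075,0.048,0,0,0,0,1, 0.0075,0.048,0,0,0,0,1, 0.0075,0.048,0,0,0,0,1, 0.0075,0.048,0,0,0,0,1, 0.0075,0.048,0,0,0,0,1, 0.006,0.04,0,0,0,0,1]'; python3 -m inch '[0.0045,0.025,0,0,0,0,1, 0.001,0.01,0,0,0,0.21,1, 0,0,0,0,0,0,1, 0,0,0,0,0,0,1]'; python3 -c "
from h import *
go(.449,.3,.052,-14.5)"
```

```text
t: 44.55
eef_pos: [0.446, 0.2762, 0.2031]
eef_rot: [0.07, 0.998, -0.001, -0.002]
wrist_force: [0.6, -0.4, -2.4]
opening: 0.57
gripper_force: 62.9
t: 45.05
eef_pos: [0.4469, 0.3093, 0.204]
eef_rot: [0.124, 0.992, -0.001, -0.001]
wrist_force: [0.4, -0.3, -2.3]
opening: 0.574
gripper_force: 62.9
shift [-0.005 -0.008  0.152] turn z 0.01 tilt fix [-0.004 -0.004  0.   ] t 45.0 j [ 0.49  0.16 -0.26  1.16 -0.    0.74] open 0.57 F [ 0.4 -0.3 -2.3]
```

```bash
python3 -m inch '[-0.004,-0.008,0.02,0,0,0,1, 0,0,0.04,0,0,0,1, 0,0,0.045,0,0,0,1, 0,0,0.027,0,0,0,1, 0,0,0.012,0,0,0,1, 0,0,0.005,0,0,0,1, 0,0,0.003,0,0,0,1, 0,0,0,0,0,0,1]';  python3 -m inch '[0,0,0,0,0,0,-1, 0,0,0,0,0,0,-1, 0,0,0,0,0,0,-1, 0,0,0,0,0,0,-1, 0,0,0,0,0,0,-1, 0,0,-0.03,0,0,0,-1, 0,0,-0.04,0,0,0,-1, 0,0,-0.04,0,0,0,-1, 0,0,-0.04,0,0,0,-1, 0,0,0,0,0,0,-1, 0,0,0,0,0,0,-1]'; python3 - <<'E'
from h import *
p,P,v=cloud('wrist')
A=P[v&(np.hypot(P[...,0]-.447,P[...,1]-.299)<.055)&(P[...,2]>.022)&(P[...,2]<.07)]; print(len(A),rect(A[:,:2]))
C=[cloud(n) for n in("scene","side")]
cv2.imwrite("pics/end.png",C[0][0][:,:,::-1])
for name,x,y in(("yellow",.483,-.025),("purple",.665,-.169),("green",.667,.16),("jar",.672,-.004)):
    A=np.vstack([P[v&(np.hypot(P[...,0]-x,P[...,1]-y)<.055)&(P[...,2]>.022)&(P[...,2]<.12)] for p,P,v in C]); print(name,rect(A[:,:2]),np.percentile(A[:,2],99))
E
```

```text
t: 46.05
eef_pos: [0.4509, 0.3015, 0.0542]
eef_rot: [0.125, 0.992, 0.0, 0.001]
wrist_force: [0.1, -0.1, -2.1]
opening: 0.568
gripper_force: 62.9
t: 47.42
eef_pos: [0.4497, 0.3009, 0.2027]
eef_rot: [0.125, 0.992, -0.0, -0.0]
wrist_force: [0.4, 0.3, -0.2]
opening: 1.001
gripper_force: 0.0
2061 (array([448., 302.]), 76, 50, -13.8)
yellow (array([483., -25.]), 80, 55, 16.6) 0.09919545729287967
purple (array([ 666., -168.]), 78, 55, -17.6) 0.09898606673420537
green (array([668., 159.]), 78, 57, 14.9) 0.09994463907564699
jar (array([672.,  -5.]), 66, 64, -87.7) 0.07583154424230863
```

View pics/end.png

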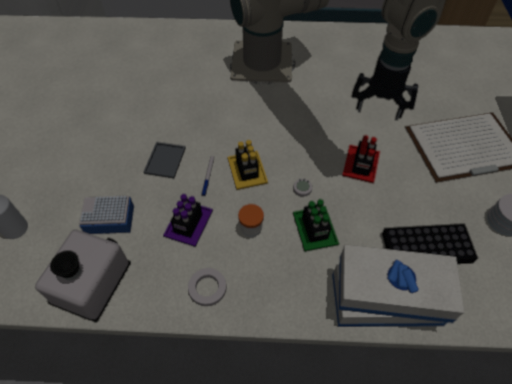

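The final picture shows all four racks upright in their own colour trays: yellow (247,165), purple (187,218), green (316,225) and red (363,158). The grey tray is empty, the jar has not moved (251,216), and the gripper is clear of everything.

```bash
python3 -c "
from station import bot
print(bot.hand_in())"
```

```text
the job is handed in; nothing more can be done
None
```

The job is handed in at about 48 s of the 136 s allowed: all four racks stand upright in the trays of their own cap colour, each measured within about 3 mm of its tray's centre, and the specimen jar has not moved; the hand-in returned no verdict.

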